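# Snap the lid of a fittings tub shut all round

## Task

The white lid of the blue parts tub is seated only in the middle: its four corners still stand up. Working round the rim, press each corner down with the fingertips until it clicks shut, so that the whole lid is flush. Do not lift or tip the tub or shove it out of its place, and leave the loose white pipe fittings beside it where they are.

Things in the scene. Friction and masses are not known exactly. Their poses are not given: they have to be found in the camera images.
- tub: Blue plastic parts tub full of fittings, about 1.8 kg, loose on the counter, with a white snap-fit lid 200 (tub x) x 150 mm (tub y), flat top 100 mm above the origin; only a stacking frame within 63 mm (x), 42 mm (y) of the middle is 3 mm higher. Origin: centre of the underside; z up. Lid corners are rounded (18 mm); each is a section with 60 mm legs that flexes about a crease across the corner.
- corner_a (a joint): Lid corner section at tub (+x, +y): angle about its crease, rad. 0 = clicked shut, flush; 0.28 = sprung up, tip 10 mm high. Pressed at its press point it yields freely for 1 to 2 mm, then resists with up to about 7 N (10 N if pressed 8 mm nearer the crease), gives way about half-way (0.14), snaps shut and stays, rigid below; let go before that it springs up again.
- corner_d (a joint): Lid corner section at tub (+x, -y): angle about its crease, rad. 0 = clicked shut, flush; 0.28 = sprung up, tip 10 mm high. Pressed at its press point it yields freely for 1 to 2 mm, then resists with up to about 7 N (10 N if pressed 8 mm nearer the crease), gives way about half-way (0.14), snaps shut and stays, rigid below; let go before that it springs up again.
- corner_b (a joint): Lid corner section at tub (-x, +y): angle about its crease, rad. 0 = clicked shut, flush; 0.28 = sprung up, tip 10 mm high. Pressed at its press point it yields freely for 1 to 2 mm, then resists with up to about 7 N (10 N if pressed 8 mm nearer the crease), gives way about half-way (0.14), snaps shut and stays, rigid below; let go before that it springs up again.
- corner_c (a joint): Lid corner section at tub (-x, -y): angle about its crease, rad. 0 = clicked shut, flush; 0.28 = sprung up, tip 10 mm high. Pressed at its press point it yields freely for 1 to 2 mm, then resists with up to about 7 N (10 N if pressed 8 mm nearer the crease), gives way about half-way (0.14), snaps shut and stays, rigid below; let go before that it springs up again.
- corner_a_press (a point): Where to press the corner section at tub (+x, +y): on its upper face, on the corner's bisector, 24 mm outside the crease, 12 mm inside the rounded tip. Shut, it lies at tub (+87, +62) mm, 100 mm over the counter; sprung up, 107 mm. It moves with the section; its x axis points outwards.
- corner_d_press (a point): Where to press the corner section at tub (+x, -y): on its upper face, on the corner's bisector, 24 mm outside the crease, 12 mm inside the rounded tip. Shut, it lies at tub (+87, -62) mm, 100 mm over the counter; sprung up, 107 mm. It moves with the section; its x axis points outwards.
- corner_b_press (a point): Where to press the corner section at tub (-x, +y): on its upper face, on the corner's bisector, 24 mm outside the crease, 12 mm inside the rounded tip. Shut, it lies at tub (-87, +62) mm, 100 mm over the counter; sprung up, 107 mm. It moves with the section; its x axis points outwards.
- corner_c_press (a point): Where to press the corner section at tub (-x, -y): on its upper face, on the corner's bisector, 24 mm outside the crease, 12 mm inside the rounded tip. Shut, it lies at tub (-87, -62) mm, 100 mm over the counter; sprung up, 107 mm. It moves with the section; its x axis points outwards.
- elbow_mid (a point): Middle of a loose white PVC elbow lying on the counter beside the tub, legs about 60 mm, sockets 52 mm across, 52 mm high; not to be disturbed.
- coupling_mid (a point): Middle of a loose white PVC coupling standing on end, a sleeve 52 mm across and 55 mm high; not to be disturbed.
- end_cap_mid (a point): Middle of a loose white PVC end cap, 58 mm across and 34 mm high; not to be disturbed.

How it is judged (in metres and radians):
At the end, for the whole second after the job is handed in: All four corner sections of the lid are shut (each under 0.05 rad); the tub stands flat and still on the counter within 50 mm of where it stood; each loose fitting is within 30 mm of where it lay (value of joint each of corner_a, corner_d, corner_b, corner_c below 0.05 rad and angle between tub's own z axis and vertical below 0.05 rad and height (world z) of tub below 0.008 m and distance of tub from where it was at the start of the episode below 0.05 m and linear speed of tub below 0.01 m/s and distance of each of elbow_mid, coupling_mid, end_cap_mid from where it was at the start of the episode below 0.03 m); the robot touches nothing.
It fails at once if the tub is lifted or tipped (height (world z) of tub above 0.012 m or angle between tub's own z axis and vertical above 0.15 rad).
It fails at once if the tub is shoved more than 50 mm out of its place (distance of tub from where it was at the start of the episode above 0.05 m).
It fails at once if a loose fitting is moved more than 30 mm or picked up (distance of any of elbow_mid, coupling_mid, end_cap_mid from where it was at the start of the episode above 0.03 m).
It also fails if it takes over 42 s, if anything falls off the work surface, if the arm or the gripper's body presses on something with over 40 N, if the wrist force passes 120 N, or if a joint passes its speed limit or range.

## Robot

A 6-joint arm with a two-finger parallel gripper is mounted at the origin on the work surface. World frame = base frame: x ahead of the robot, y to its left, z up, the work surface at z = 0. Lengths are in mm, angles in rad, forces in N, time in s.
With the tool pointing down it reaches from about 275 to 750 mm from the base axis. Payload 10.2 kg.
Tool frame: the origin (TCP) lies on the front face of the gripper's body, between the roots of the fingers; the fingertips stand 73 mm ahead of it and the grasp point (between the pads) lies 54 mm ahead of it; z points along the fingers, y is the direction in which the jaws open and shut (so a half turn about z gives the same grasp; the last joint's range is limited). The gripper opens to 85 mm and grips with 20 to 120 N. Pads are 22 mm wide; open, the fingers measure 114 mm over their backs; the gripper's body (76 mm by 85 mm) begins 54 mm behind the grasp point. The pads swing forward as they close: fully open they stand 13 mm farther back than shut.
Start: joints at [1.031, 0.313, 1.498, -0, 1.331, -0.223], TCP at [163.565, 498.877, 303.894] pointing down, gripper open.
Joint ranges: [-2.94, 2.94], [-0.97, 2.17], [0.19, 2.56], [-1.23, 4.37], [0.02, 3.11], [-2.88, 2.88]. Speed limits (rad/s): [2.39, 2.39, 3.01, 3.14, 3.14, 3.14].

## Interface

Orientations are given as a unit quaternion [w, x, y, z].
In Python, from rig import ctrl gives the robot as it stands.
- The arm moves only by the tool move_arm, never from a script. Its argument "series" is a list of rows, each a list of 3 entries, a list of its own where there are three numbers: the shift along the tool's x, y, z in mm, then the turn about the tool's z in degrees, then the opening, from 0 (shut) to 1 (fully open). In form: [[[tx, ty, tz], yaw, grip], ...]. A call has 1 to 10 rows; each row is the pose to reach, as a shift and turn from the pose commanded when the call began, along the tool's axes at that moment; what a row does not reach only later rows make up. A row lasts 1/8 s, in which the tool goes at most 62.5 mm and 10.7 degrees, less where a joint would pass 70% of its speed; a pose out of reach is approached as far as the arm can. A call with a gripper value outside its range is refused whole. The fingers move at their own pace and stop on an object; "force" is the grip in N (left out, the last holds). Time passes only in rows, so rows that repeat a pose let the fingers close. It gives the time, the measured TCP pose, the force and the opening at its end, in the units of the state.
- ctrl.sense(): the state, without advancing time (a new reading comes with each control period).
- ctrl.capture(name): name is "scene" or "top" or "wrist"; returns (picture, depth): 400x640x3 uint8, red, green, blue; 400x640 float32, mm along the optical axis (not along the pixel's ray), 0 where there is no reading.
- ctrl.camera_model(name): a dict with "fov_y" (degrees; the focal length in pixels is half the picture's height over the tangent of half this angle, whatever the lens; pixels are square), "cx", "cy" (the principal point, pixels), "rvec" (rotation vector, rad) and "tvec" (3), from world to camera coordinates, as OpenCV has them. Camera axes: x right, y down, z forward; pixel columns grow to the right and rows downward; lengths in mm; the calibration is good to about 2 mm. A picture is of the moment at which its call begins: read the wrist's pose just before it. camera_model takes no time and is no camera call; for the wrist camera it gives the pose at the moment of the call.
- ctrl.finish_job(): hands the job in, once; it reports no verdict.
The state is a dict: "time_s": time; "joints": joint angles; "dq": joint speeds; "tau": joint torques, N m; "eef_pos": TCP position; "ee_rot": TCP orientation; "force": force on the tool from outside, world axes, zero at the start; "wrist_torque": the same for the moment, N m; "grip_width": opening from 0.0 (shut) to 1.0 (fully open).
Only numpy, scipy, OpenCV 4.12 (cv2) and the standard library are available. Lean on these libraries where they do the work, as an engineer would, in place of code of your own. Each camera call takes 0.05 s, during which the arm holds its last target.

## Working session

There is one attempt and no reset: what is moved stays moved. The work goes in short steps, Python scripts to look and compute and a tool call to move; the robot and the scene stay as the last step left them, time stands still between calls to the robot, and variables do not carry over. Pictures are saved under pics/ and viewed, and the job is handed in when it is done.

Besides the shell and the picture viewer there is one more tool, called after "Emit:" as name(argument=value, ...), one argument or row to a line, values as JSON. move_arm: Moves the arm, as the interface text tells. Its arguments: {"type":"object","properties":{"series":{"type":"array","items":{"type":"array"}},"force":{"type":"number"}},"required":["series"]}

```bash
mkdir -p pics; python3 - <<'E'
from rig import ctrl
import cv2,numpy as np
s=ctrl.sense();print({k:np.round(v,3).tolist() for k,v in s.items()})
for n in("top","scene"):
    p,d=ctrl.capture(n);np.savez(f"{n}0.npz",p=p,d=d);cv2.imwrite(f"pics/{n}0.png",p[:,:,::-1]);print(n,ctrl.camera_model(n))
E
```

```text
{'time_s': 0.0, 'joints': [1.031, 0.313, 1.498, 0.0, 1.331, -0.223], 'dq': [0.001, -0.0, -0.001, 0.0, -0.001, 0.0], 'tau': [-0.001, -41.227, -25.973, -0.0, 0.004, -0.0], 'eef_pos': [163.467, 498.723, 303.344], 'ee_rot': [-0.0, 0.158, 0.987, -0.001], 'force': [-0.281, -0.339, -0.098], 'wrist_torque': [-0.0, 0.005, 0.003], 'grip_width': 0.999}
top {'fov_y': 55.18001365856192, 'cx': 321.2758417060097, 'cy': 203.0986041524633, 'rvec': array([ 2.23103543, -2.16650161,  0.06279286]), 'tvec': array([ 34.83932403, 578.49012078, 879.99650595])}
scene {'fov_y': 53.8896578111667, 'cx': 317.48687210198943, 'cy': 196.4226570444274, 'rvec': array([ 1.01158913,  2.45688329, -1.00404581]), 'tvec': array([ 364.54340628, -268.8171288 , 1333.9413499 ])}
```

View pics/top0.png

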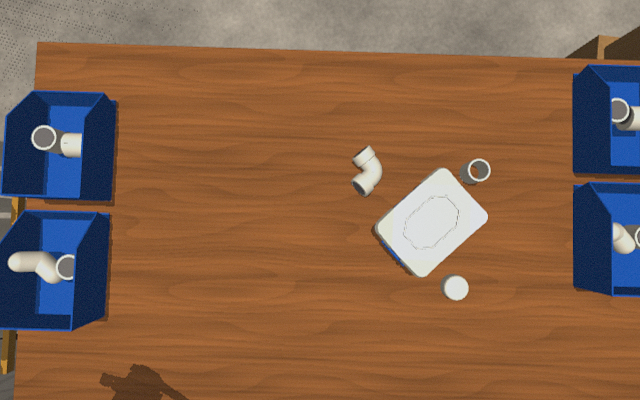

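View pics/scene0.png

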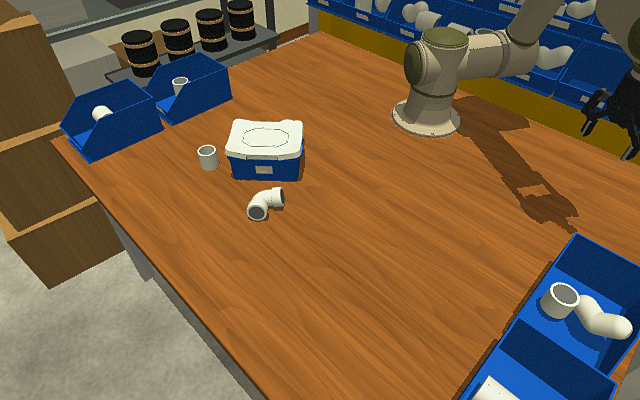

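The top view shows the lid centred near (432,222), with its corners near (442,168), (488,216), (420,276) and (376,230). The elbow is at (367,170), the coupling at (477,170) and the cap at (456,288). Next I'll measure the lid.

```bash
cat > h.py <<'E'
import numpy as np,cv2
from rig import ctrl
def pts(n,d):
    m=ctrl.camera_model(n);R=cv2.Rodrigues(m['rvec'])[0];f=200/np.tan(np.radians(m['fov_y']/2))
    v,u=np.mgrid[:400,:640]
    c=np.stack([(u-m['cx'])/f*d,(v-m['cy'])/f*d,d],-1)
    return (c-m['tvec'])@R
def cast(n,uv,z):
    m=ctrl.camera_model(n);R=cv2.Rodrigues(m['rvec'])[0];f=200/np.tan(np.radians(m['fov_y']/2))
    uv=np.atleast_2d(uv).astype(float)
    r=np.c_[(uv[:,0]-m['cx'])/f,(uv[:,1]-m['cy'])/f,np.ones(len(uv))]@R
    o=-R.T@m['tvec'];return o+r*((z-o[2])/r[:,2])[:,None]
E
python3 - <<'E'
from h import *
a=np.load('top0.npz');p,d=a['p'],a['d']
W=pts('top',d.astype(float))
hsv=cv2.cvtColor(p,cv2.COLOR_RGB2HSV)
white=((hsv[...,1]<60)&(hsv[...,2]>120)).astype(np.uint8)
white[:100]=0;white[:,:330]=0;white[:,520:]=0
n,l,st,c=cv2.connectedComponentsWithStats(white)
for i in range(1,n):
    if st[i,4]<100: continue
    m=(l==i)&(d>0);q=W[m]
    print(st[i],c[i].round(1),'med',np.median(q,0).round(1),'z5/95',np.percentile(q[:,2],[5,50,95]).round(1))
    if st[i,4]>3000:
        cs=max(cv2.findContours((l==i).astype(np.uint8),0,1)[0],key=len)[:,0]
        for z in (100,108):
            X=cast('top',cs,z)[:,:2].astype(np.float32)
            r=cv2.minAreaRect(X);print(z,r,cv2.boxPoints(r).round(1).tolist())
        b=cv2.boxPoints(cv2.minAreaRect(cs.astype(np.float32)));print(b)
        mid=q[:,2]; 
        cx=r[0]
        rr=np.hypot(q[:,0]-cx[0],q[:,1]-cx[1]);print('mid z',np.median(q[rr<30,2]),'all pts z hist',np.histogram(mid,bins=range(90,120,2)))
    else:
        print('  disc',cast('top',c[i],40).round(1))
E
```

```text
[351 146  31  50 866] [367.7 169.8] med [655.4 -50.8  44.4] z5/95 [33.7 44.4 53.5]
  disc [[655.1 -51.6  40. ]]
[467 159  24  23 173] [478.6 169.7] med [ 660.6 -303.2   54.3] z5/95 [ 1.8 54.3 57.2]
  disc [[ 662.9 -305.4   40. ]]
[ 375  168  113  110 6853] [430.6 221.9] med [ 539.9 -179.7  100.3] z5/95 [ 97.4 100.3 105.9]
100 ((540.6758422851562, -179.405517578125), (154.55526733398438, 204.2044219970703), 42.96206283569336) [[414.5, -157.39999389648438], [553.7000122070312, -306.79998779296875], [666.7999877929688, -201.5], [527.5999755859375, -52.0]]
108 ((540.5894775390625, -177.06423950195312), (153.02456665039062, 202.18202209472656), 42.962059020996094) [[415.70001220703125, -155.1999969482422], [553.5, -303.20001220703125], [665.5, -198.89999389648438], [527.7000122070312, -50.900001525878906]]
[[370.08618 226.44928]
 [441.64313 162.42465]
 [490.62927 217.17389]
 [419.07233 281.19852]]
mid z 99.7784274265403 all pts z hist (array([  11,   24,   43,  454, 2386, 2351,  841,  335,  220,  100,   16,
          2,    0,    0]), array([ 90,  92,  94,  96,  98, 100, 102, 104, 106, 108, 110, 112, 114,
       116, 118]))
[444 275  25  26 489] [455.6 287.4] med [ 393.9 -258.4   33.6] z5/95 [28.6 33.6 36. ]
  disc [[ 394.9 -255.8   40. ]]
```

Lid centre is about (540.6, -179), long axis at -47°, and the size of 204x154 at z≈100 agrees with the spec. All four press points are within reach, and the fittings (≤55 mm high) lie below the working height. Next I'll work out the move shifts.

```bash
cat >> h.py <<'E'
from scipy.spatial.transform import Rotation as Ro
C=np.array([540.6,-179.]);ux=np.array([.682,-.732]);uy=np.array([.732,.682])
P={'a':C+87*ux+62*uy,'d':C+87*ux-62*uy,'b':C-87*ux+62*uy,'c':C-87*ux-62*uy}
def st():
    s=ctrl.sense();w,x,y,z=s['ee_rot'];s['R']=Ro.from_quat([x,y,z,w]).as_matrix()
    print('t',round(s['time_s'],2),'pos',np.round(s['eef_pos'],1),'F',np.round(s['force'],1),'g',round(s['grip_width'],2));return s
def to(k,z):
    s=st();t=np.r_[P[k],z]-s['eef_pos'];print(k,P[k].round(1),'shift',(t@s['R']).round(1))
E
python3 -c "
from h import *
to('b',215)"
```

```text
t 0.1 pos [163.5 498.7 303.4] F [-0.6 -0.2  0.5] g 1.0
b [526.6 -73. ] shift [-523.3 -430.1   88.7]
```

Emit:
move_arm(
  series=[
    [[-45,-37,0],0,0],
    [[-90,-74,0],0,0],
    [[-135,-111,0],0,0],
    [[-180,-148,0],0,0],
    [[-225,-185,0],0,0],
    [[-270,-222,0],0,0],
    [[-315,-259,0],0,0],
    [[-360,-296,0],0,0],
    [[-405,-333,0],0,0],
    [[-450,-370,0],0,0],
  ],
  force=40,
)

```text
time_s: 1.35
eef_pos: [476.6, 5.3, 303.7]
ee_rot: [-0.0, 0.158, 0.987, 0.0]
force: [0.4, -0.3, 0.1]
grip_width: 0.001
```

```bash
python3 -c "
from h import *
to('b',215)"
```

```text
t 1.35 pos [476.6   5.3 303.7] F [ 0.4 -0.3  0.1] g 0.0
b [526.6 -73. ] shift [-72.  -58.8  88.7]
```

Emit:
move_arm(
  series=[
    [[-36,-30,20],0,0],
    [[-72,-59,40],0,0],
    [[-72,-59,70],0,0],
    [[-72,-59,89],0,0],
    [[-72,-59,89],0,0],
    [[-72,-59,89],0,0],
  ],
)

```text
time_s: 2.1
eef_pos: [526.2, -71.4, 215.7]
ee_rot: [0.001, 0.158, 0.987, -0.0]
force: [0.3, 0.4, 1.5]
grip_width: -0.001
```

```bash
python3 -c "
from h import *
to('b',215)
p,d=ctrl.capture('wrist');cv2.imwrite('pics/w1.png',p[:,:,::-1])
p,d=ctrl.capture('top');cv2.imwrite('pics/t1.png',cv2.resize(p[120:320,300:540,::-1],None,fx=3,fy=3))
"
```

```text
t 2.1 pos [526.2 -71.4 215.7] F [0.3 0.4 1.5] g -0.0
b [526.6 -73. ] shift [-0.9 -1.4  0.7]
```

View pics/w1.png

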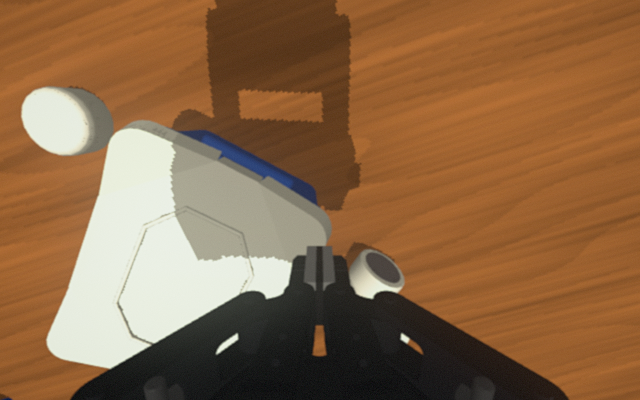

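View pics/t1.png

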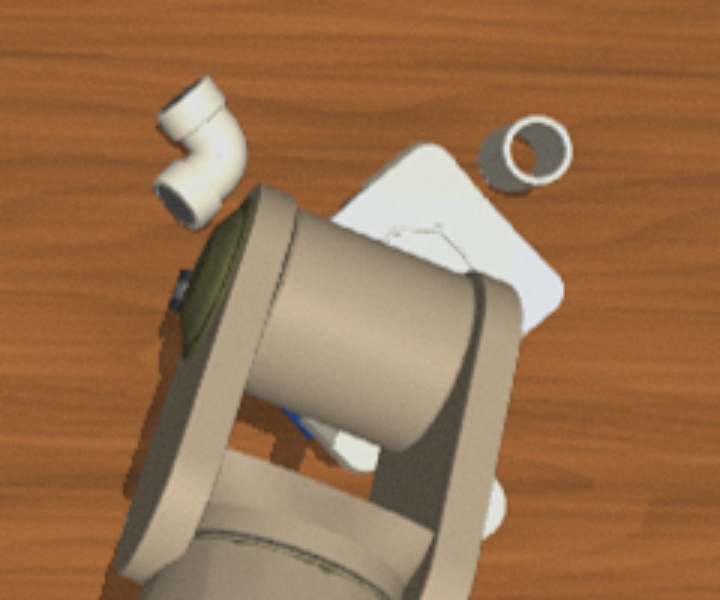

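The wrist view shows the shut fingertips at (318,255), over the corner next to the elbow at (375,270). Now I'll descend in steps.

Emit:
move_arm(
  series=[
    [[-1,-1,15],0,0],
    [[-1,-1,20],0,0],
    [[-1,-1,22],0,0],
    [[-1,-1,24],0,0],
    [[-1,-1,26],0,0],
    [[-1,-1,28],0,0],
    [[-1,-1,28],0,0],
  ],
)

```text
time_s: 3.08
eef_pos: [526.5, -72.6, 186.8]
ee_rot: [-0.0, 0.158, 0.987, 0.0]
force: [-0.2, 0.7, 0.1]
grip_width: 0.002
```

Emit:
move_arm(
  series=[
    [[0,0,3],0,0],
    [[0,0,5],0,0],
    [[0,0,7],0,0],
    [[0,0,9],0,0],
    [[0,0,9],0,0],
  ],
)

```text
time_s: 3.7
eef_pos: [526.6, -72.3, 178.2]
ee_rot: [0.0, 0.158, 0.987, 0.0]
force: [-1.2, 4.2, 4.6]
grip_width: -0.004
```

Emit:
move_arm(
  series=[
    [[0,0,1],0,0],
    [[0,0,2],0,0],
    [[0,0,3],0,0],
    [[0,0,4],0,0],
    [[0,0,5],0,0],
    [[0,0,5],0,0],
  ],
)

```text
time_s: 4.45
eef_pos: [526.5, -72.8, 172.7]
ee_rot: [-0.0, 0.158, 0.987, -0.0]
force: [0.0, -0.5, 1.2]
grip_width: -0.001
```

Emit:
move_arm(
  series=[
    [[0,0,1],0,0],
    [[0,0,2],0,0],
    [[0,0,2],0,0],
  ],
)

```text
time_s: 4.82
eef_pos: [526.6, -72.7, 172.3]
ee_rot: [0.0, 0.158, 0.987, -0.0]
force: [-5.9, 1.3, 15.4]
grip_width: 0.001
```

Force dropped after 4.6 N, then rose sharply at TCP 172.3: corner b has snapped and is rigid. Next I'll lift and go to corner a.

```bash
python3 -c "
from h import *
s=st()
for i,j in ('ba','ad','dc'): print(i,j,(np.r_[P[j]-P[i],0]@s['R']).round(1))"
```

```text
t 4.83 pos [526.6 -72.7 172.3] F [-5.9  1.3 15.4] g 0.0
b a [-1.524e+02 -8.410e+01  1.000e-01]
a d [  59.9 -108.6   -0. ]
d c [ 1.524e+02  8.410e+01 -1.000e-01]
```

Emit:
move_arm(
  series=[
    [[0,0,-30],0,0],
    [[-38,-21,-30],0,0],
    [[-76,-42,-30],0,0],
    [[-114,-63,-30],0,0],
    [[-152,-84,-30],0,0],
    [[-152,-84,-30],0,0],
    [[-152,-84,-15],0,0],
    [[-152,-84,-12],0,0],
    [[-152,-84,-12],0,0],
  ],
)

```text
time_s: 5.95
eef_pos: [644.6, -199.2, 182.7]
ee_rot: [-0.0, 0.157, 0.988, 0.0]
force: [-0.4, -0.3, -0.2]
grip_width: -0.002
```

Emit:
move_arm(
  series=[
    [[0,0,2],0,0],
    [[0,0,3],0,0],
    [[0,0,4],0,0],
    [[0,0,5],0,0],
    [[0,0,5],0,0],
  ],
)

```text
time_s: 6.58
eef_pos: [645.2, -199.8, 178.5]
ee_rot: [0.001, 0.158, 0.987, -0.0]
force: [1.9, 0.8, 3.8]
grip_width: 0.0
```

Emit:
move_arm(
  series=[
    [[0,0,1],0,0],
    [[0,0,2],0,0],
    [[0,0,3],0,0],
    [[0,0,4],0,0],
    [[0,0,5],0,0],
    [[0,0,5],0,0],
  ],
)

```text
time_s: 7.32
eef_pos: [644.5, -199.9, 172.6]
ee_rot: [-0.001, 0.158, 0.987, 0.0]
force: [-2.0, 0.4, 3.0]
grip_width: -0.001
```

Emit:
move_arm(
  series=[
    [[0,0,1],0,0],
    [[0,0,2],0,0],
    [[0,0,2],0,0],
  ],
)

```text
time_s: 7.7
eef_pos: [644.5, -199.9, 172.4]
ee_rot: [-0.0, 0.158, 0.987, -0.0]
force: [-7.3, 1.9, 14.1]
grip_width: 0.0
```

Corner a behaved the same way. Next is d.

Emit:
move_arm(
  series=[
    [[0,0,-30],0,0],
    [[20,-36,-30],0,0],
    [[40,-72,-30],0,0],
    [[60,-109,-30],0,0],
    [[60,-109,-30],0,0],
    [[60,-109,-15],0,0],
    [[60,-109,-12],0,0],
    [[60,-109,-12],0,0],
  ],
)

```text
time_s: 8.7
eef_pos: [554.2, -284.0, 182.2]
ee_rot: [-0.0, 0.157, 0.988, 0.0]
force: [-0.0, -1.0, -0.2]
grip_width: 0.001
```

Emit:
move_arm(
  series=[
    [[0,0,2],0,0],
    [[0,0,3],0,0],
    [[0,0,4],0,0],
    [[0,0,5],0,0],
    [[0,0,5],0,0],
  ],
)

```text
time_s: 9.32
eef_pos: [554.0, -284.9, 178.3]
ee_rot: [0.0, 0.158, 0.987, -0.0]
force: [-0.6, -0.8, 3.3]
grip_width: 0.002
```

Emit:
move_arm(
  series=[
    [[0,0,1],0,0],
    [[0,0,2],0,0],
    [[0,0,3],0,0],
    [[0,0,4],0,0],
    [[0,0,5],0,0],
    [[0,0,5],0,0],
  ],
)

```text
time_s: 10.07
eef_pos: [553.8, -284.6, 172.6]
ee_rot: [-0.0, 0.158, 0.987, 0.0]
force: [-1.0, -1.2, 1.6]
grip_width: -0.002
```

Emit:
move_arm(
  series=[
    [[0,0,1],0,0],
    [[0,0,2],0,0],
    [[0,0,2],0,0],
  ],
)

```text
time_s: 10.45
eef_pos: [553.8, -284.6, 172.4]
ee_rot: [0.0, 0.158, 0.988, -0.0]
force: [-5.3, 2.7, 15.0]
grip_width: 0.002
```

Emit:
move_arm(
  series=[
    [[0,0,-30],0,0],
    [[38,21,-30],0,0],
    [[76,42,-30],0,0],
    [[114,63,-30],0,0],
    [[152,84,-30],0,0],
    [[152,84,-30],0,0],
    [[152,84,-15],0,0],
    [[152,84,-12],0,0],
    [[152,84,-12],0,0],
  ],
)

```text
time_s: 11.58
eef_pos: [435.9, -157.9, 182.8]
ee_rot: [-0.0, 0.158, 0.987, 0.0]
force: [1.1, 0.5, 0.1]
grip_width: 0.003
```

Emit:
move_arm(
  series=[
    [[0,0,2],0,0],
    [[0,0,3],0,0],
    [[0,0,4],0,0],
    [[0,0,5],0,0],
    [[0,0,5],0,0],
  ],
)

```text
time_s: 12.2
eef_pos: [435.6, -157.6, 178.1]
ee_rot: [-0.0, 0.158, 0.987, -0.0]
force: [-1.7, -1.1, 4.3]
grip_width: 0.0
```

Emit:
move_arm(
  series=[
    [[0,0,1],0,0],
    [[0,0,2],0,0],
    [[0,0,3],0,0],
    [[0,0,4],0,0],
    [[0,0,5],0,0],
    [[0,0,5],0,0],
  ],
)

```text
time_s: 12.95
eef_pos: [435.6, -157.5, 172.7]
ee_rot: [-0.0, 0.158, 0.987, 0.0]
force: [0.1, 0.2, 0.5]
grip_width: -0.001
```

Emit:
move_arm(
  series=[
    [[0,0,1],0,0],
    [[0,0,2],0,0],
    [[0,0,2],0,0],
  ],
)

```text
time_s: 13.32
eef_pos: [435.7, -157.5, 172.3]
ee_rot: [0.0, 0.158, 0.988, -0.0]
force: [-7.0, 3.3, 18.5]
grip_width: -0.002
```

Emit:
move_arm(
  series=[
    [[0,0,-40],0,0],
    [[0,0,-90],0,0],
    [[60,20,-110],0,0],
    [[100,60,-110],0,0],
    [[120,110,-110],0,0],
    [[140,160,-110],0,0],
    [[160,210,-110],0,0],
    [[180,260,-110],0,0],
    [[180,260,-110],0,0],
    [[180,260,-110],0,0],
  ],
)

```text
time_s: 14.58
eef_pos: [345.6, 145.4, 280.8]
ee_rot: [-0.0, 0.158, 0.988, -0.0]
force: [-0.3, -0.1, 0.8]
grip_width: 0.003
```

```bash
python3 - <<'E'
from h import *
st()
for n in("top","scene"):
    p,d=ctrl.capture(n);np.savez(f"{n}1.npz",p=p,d=d)
    c=p[120:320,300:540] if n=='top' else p[90:230,180:330]
    cv2.imwrite(f"pics/{n}1.png",cv2.resize(c[:,:,::-1],None,fx=3,fy=3))
def ana(f):
    a=np.load(f);p,d=a['p'],a['d'].astype(float);W=pts('top',d)
    for k in P:
        u=(P[k]-C)/np.linalg.norm(P[k]-C)
        m=np.hypot(W[...,0]-P[k][0],W[...,1]-P[k][1])<8
        m&=W[...,2]>80
        print(f,k,m.sum(),np.median(W[m][:,2]).round(1) if m.any() else None)
    hsv=cv2.cvtColor(p,cv2.COLOR_RGB2HSV)
    w=((hsv[...,1]<60)&(hsv[...,2]>120)).astype(np.uint8);w[:100]=0;w[:,:330]=0;w[:,520:]=0
    n,l,s,c=cv2.connectedComponentsWithStats(w)
    for i in range(1,n):
        if s[i,4]>100: print(s[i],c[i].round(1))
ana('top0.npz');ana('top1.npz')
E
```

```text
t 14.57 pos [345.6 145.4 280.8] F [-0.3 -0.1  0.8] g 0.0
top0.npz a 48 107.1
top0.npz d 51 106.4
top0.npz b 46 107.3
top0.npz c 46 106.8
[351 146  31  50 866] [367.7 169.8]
[467 159  24  23 173] [478.6 169.7]
[ 375  168  113  110 6853] [430.6 221.9]
[444 275  25  26 489] [455.6 287.4]
top1.npz a 44 99.8
top1.npz d 46 99.4
top1.npz b 45 99.7
top1.npz c 44 99.6
[351 146  31  50 865] [367.6 169.8]
[467 159  24  23 177] [478.5 169.7]
[ 376  168  111  109 6762] [430.7 222. ]
[444 275  25  26 489] [455.5 287.4]
```

View pics/top1.png

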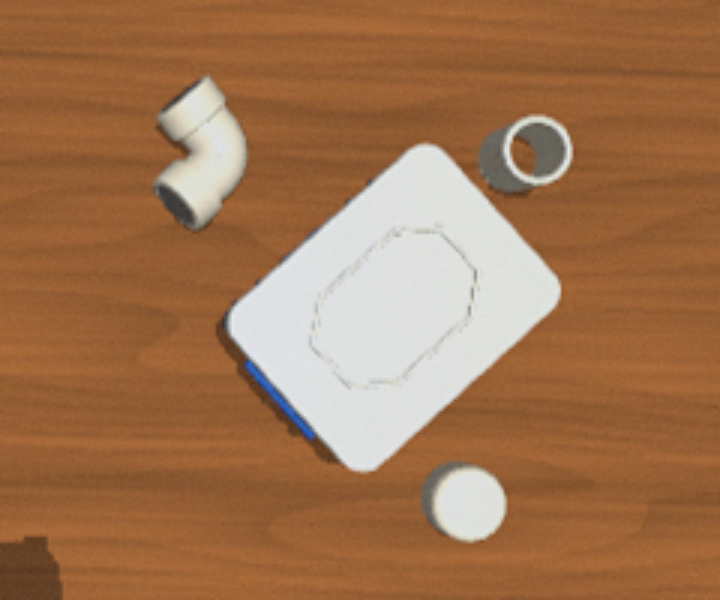

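View pics/scene1.png

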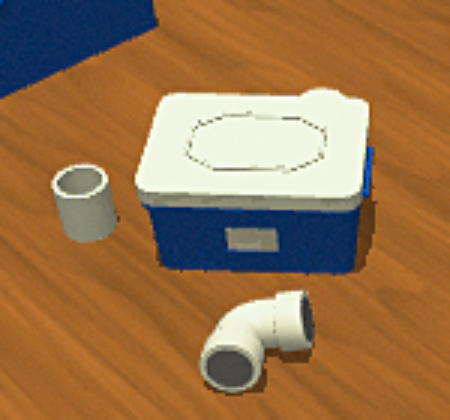

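Both views show the lid flat all round (the bump behind it is the end cap), and nothing has moved. The arm is clear, so I'll hand the job in.

```bash
python3 -c "
from h import *
st();print(ctrl.finish_job())"
```

```text
t 14.68 pos [345.8 144.7 280.9] F [-0.7  0.3  0.6] g 0.0
the job is handed in; nothing more can be done
None
```

All four lid corners are pressed shut, and the job was handed in at 14.7 s. I pressed each one at its press point with the closed fingertips, in the order b, a, d, c. I had no way to tell the tub's +x end from its -x end, so those letters are my own labelling.

- **Snap:** each corner resisted with about 3 to 5 N, then gave way. It felt rigid at lid height, with 14 to 19 N when pressed slightly further.
- **Flush:** the press points dropped from 106–107 mm to 99.4–99.8 mm in the top camera's depth. Both final pictures show the lid flat all round.
- **Nothing disturbed:** the tub and all three fittings stayed within about 0.1 pixel of where they started in the top picture.
- **Robot clear:** the arm ended well away from everything, with no contact force.

No check failed or disagreed. The hand-in itself gives no verdict.

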